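Reset the tripped bench power unit

ROBOT

A 6-joint arm with a two-finger parallel gripper is mounted at the origin on a cart in front of the work surface, level with it; the furniture and walls round the work are solid. World frame = base frame: x ahead of the robot, y to its left, z up, the work surface at z = 0. Lengths are in m, angles in rad, forces in N, time in s.
With the tool pointing down it reaches from about 0.35 to 0.975 m from the base axis. Payload 7.1 kg.
Tool frame: the origin (TCP) lies midway between the tips of the shut fingers; the grasp point (between the pads) lies 19 mm behind it; z points along the fingers, y is the line along which they close (so a half turn about z gives the same grasp; the last joint's range is limited). The gripper opens to 88 mm and grips with 3 to 60 N. Pads are 20 mm wide; open, the fingers measure 115 mm over their backs; the gripper's body (75 mm by 178 mm) begins 61 mm behind the grasp point.
Start: joints at [-1.2, 0.423, 1.63, -0, 1.089, -0.019], TCP at [0.238, -0.578, 0.223] pointing down, gripper open.
Joint ranges: [-3, 3], [-0.9, 2.11], [0.09, 2.58], [-1.31, 4.45], [0.11, 2.69], [-2.54, 2.54]. Speed limits (rad/s): [2.39, 2.39, 3.01, 3.14, 3.14, 3.14].

INTERFACE

Orientations are given as a unit quaternion [w, x, y, z].
In Python, from station import move_pose, movel, movej, command_gripper, wait, inverse_kinematics, read_camera, camera_info, MotionError, job_done, get_time, get_joint_pos, get_qvel, get_effort, get_tcp_pos, get_ee_rot, get_ft_force, get_ft_torque, get_grip_width, get_finger_force gives the robot as it stands. Calls block until the motion is done:
- move_pose(position, orientation): joint-space move of the TCP to a pose.
- movel(position, frame=None, v=0.15, until_force=None): straight line of the TCP; frame=None keeps the orientation; v is the mean speed in m/s. With until_force (N) it stops when the force on the tool has changed by that much, and returns True; else False.
- movej(angles): joint-space move.
- command_gripper(opening): opening from 0.0 (shut) to 1.0 (fully open); the grip force is fixed at half the most; returns when the fingers have stopped.
- wait(seconds).
- inverse_kinematics(position, orientation): joint angles nearest the present ones, or None.
- read_camera(name): name is "scene" or "top" or "wrist"; returns the picture (384x512x3 uint8, red, green, blue); there is no depth.
- camera_info(name): a dict with "intrinsics" (3x3 intrinsics, pixels), "T" (4x4, takes a point from camera to world coordinates); the wrist camera has in their place "tool_from_camera" (4x4, takes a point from camera to tool coordinates, whose origin is the TCP and whose axes are the flange's). Camera axes: x right, y up, looking along -z (the intrinsics and any distortion apply to the point x, -y, -z); pixel columns grow to the right and rows downward; lengths in m; the calibration is good to about 2 mm. The wrist camera is an equidistant fisheye: a pixel r from the principal point sees the ray r / f radians off the axis. A picture is of the moment at which its call begins: read the wrist's pose just before it. camera_info takes no time and is no camera call.
A pose or a line that the arm cannot do raises MotionError and nothing moves.
- job_done(): hands the job in; it is judged then, once.
Readings, each from a call of its own:
- get_time(): time.
- get_joint_pos(): joint angles.
- get_qvel(): joint speeds.
- get_effort(): joint torques, N m.
- get_tcp_pos(): TCP position.
- get_ee_rot(): TCP orientation.
- get_ft_force(): force on the tool from outside, world axes, zero at the start.
- get_ft_torque(): the same for the moment, N m.
- get_grip_width(): opening from 0.0 (shut) to 1.0 (fully open).
- get_finger_force(): force on a finger pad.
Only numpy, scipy, OpenCV 4.12 (cv2) and the standard library are available. Lean on these libraries where they do the work, as an engineer would, in place of code of your own. Each camera call takes 0.05 s, during which the arm holds its last target. There are 200 camera calls.

TASK

The low grey power unit on the workbench has tripped, and one of the two things lying on its top covers the round well with the sunken reset key. With the closed fingertips push that thing gently along the top, never gripping or lifting it, until the well is fully uncovered, and leave it lying flat on the unit, without moving the other thing; then reach a fingertip into the well, press the key all the way down and let it come up again. Nothing else on the bench is to be disturbed.

Things in the scene. Friction and masses are not known exactly. Their poses are not given: they have to be found in the camera images.
- power_unit: mains power unit, a low painted grey box with a flat top, 140 (own x) x 310 (own y) x 65 mm high, fixed to the bench; three round sockets and a rocker switch on its black front face, which looks along its own -x, towards the robot. Origin: centre of its underside, at bench height; z up. Its top, 65 mm above the origin, is plain and flat but for one round well, centred 100 mm from the middle along own +y (the end at the robot's left). The unit stands turned by up to 0.35 rad.
- well_mouth (a point): centre of the mouth of the well, level with the unit's top. The well is round, 50 mm across and 30 mm deep with upright walls. In its middle stands the reset key, a plain aluminium round of 26 mm diameter, its top 14 mm below the mouth.
- reset_key (a joint): travel of the reset key in m: 0 is up (at rest), grows as it is pressed straight down, 0.006 is all the way down (its top is then 20 mm below the mouth). A spring pushes it back up: 1.5 N at rest, 5 N all the way down.
- sand_block: cork sanding block, brown, 60 (own x) x 101 (own y) x 28 mm high, 0.06 kg, loose, lying on the unit's top with its long side roughly across the unit (along the unit's x); origin at the centre of its underside. It lies either over the well or near the unit's other end (100 mm from the middle), in exchange with the tape measure.
- tape_measure: tape measure, yellow and black, about 62 (own x) x 66 (own y) mm for the body plus a small end hook, 37 mm high, 0.22 kg, loose, lying flat on the unit's top; its body reaches from -28 to +38 mm in own y and 31 mm either way in own x, own y pointing roughly along the unit's y; origin on its underside. It lies either over the well or near the unit's other end.
- tin_nails: upright round tin, 72 mm across, 84 mm high; origin at the centre of its underside. Bystander, left of the unit
- red_box: red card box, 67 x 147 x 37 mm; origin at the centre of its underside. Bystander, right of the unit
- offcut_1: wood offcut, 45 x 90 x 20 mm; origin at the centre of its underside. Bystander, right of the unit
- cup_small: small white cup, 58 mm across, 48 mm high; origin at the centre of its underside. Bystander, right of the unit
Things that resemble listed ones, but are neither listed nor needed, are in the scene too. What is shaped like the tape_measure but red is not meant.

How it is judged:
On the way, in this order (a step that is already met when the one before it is completed fails the run):
1. the well is uncovered: both things lie more than 55 mm from its centre, flat on the unit's top and at rest (horizontal distance between each of sand_block, tape_measure and well_mouth above 0.055 m and z of sand_block in the frame of power_unit between 0.06 and 0.07 m and angle between each of sand_block, tape_measure's own z axis and vertical below 0.1 rad and linear speed of each of sand_block, tape_measure below 0.01 m/s and z of tape_measure in the frame of power_unit between 0.06 and 0.07 m), for 0.2 s.
2. the reset key is pressed all the way down by the fingers (over 5 of its 6 mm) (value of joint reset_key above 0.005 m and contact force between the fingers and power_unit above 1 N), for 0.1 s.
At the end, for the whole second after the job is handed in: the reset key has come up again (within 1.5 mm); the sanding block and the tape measure both lie flat (within 0.1 rad) and at rest on the unit's top, their origins more than 55 mm from the well's centre (all of step 1 and value of joint reset_key below 0.0015 m); the robot touches nothing.
It fails at once if a thing on the unit is lifted (over 12 mm) or tipped (over 0.4 rad) (z of any of sand_block, tape_measure in the frame of power_unit above 0.077 m or angle between any of sand_block, tape_measure's own z axis and vertical above 0.4 rad).
It fails at once if a thing is pushed off the unit's top (z of any of sand_block, tape_measure in the frame of power_unit below 0.045 m).
It fails at once if both things on the unit have been moved (over 15 mm) (distance of each of sand_block, tape_measure from where it was at the start of the episode above 0.015 m).
It fails at once if a thing on the unit is squeezed or shoved hard (over 20 N) (contact force between the fingers and sand_block above 20 N or contact force between the fingers and tape_measure above 20 N).
It fails at once if a bystander is moved (over 20 mm) (distance of any of tin_nails, red_box, offcut_1, cup_small from where it was at the start of the episode above 0.02 m).
It also fails if it takes over 42 s, if anything falls off the work surface, if the arm or the gripper's body presses on something with over 40 N, if the wrist force passes 120 N, or if a joint passes its speed limit or range.

## Working session

There is one attempt and no reset: what is moved stays moved. The work goes in short steps, each a Python script; the robot and the scene stay as the last script left them, time stands still between calls to the robot, and variables do not carry over. Pictures are saved under pics/ and viewed, at most 10 in all, crops included, and the job is handed in when it is done.

```bash
mkdir -p pics; python3 - <<'E'
from station import *
import cv2
for n in("top","scene"):
    cv2.imwrite(f"pics/{n}0.png",cv2.cvtColor(read_camera(n),cv2.COLOR_RGB2BGR)); c=camera_info(n); print(n,c)
print(camera_info("wrist"),get_time(),get_ee_rot())
E
```

```text
top {'intrinsics': array([[406.06490243,   0.        , 260.42257159],
       [  0.        , 406.06490243, 189.55974392],
       [  0.        ,   0.        ,   1.        ]]), 'T': array([[-0.1992526 ,  0.89617329, -0.39644903,  0.04098294],
       [-0.9799232 , -0.17932629,  0.08713557,  0.32096257],
       [ 0.00699484,  0.40585159,  0.91391223,  1.1107103 ],
       [ 0.        ,  0.        ,  0.        ,  1.        ]])}
scene {'intrinsics': array([[431.31887539,   0.        , 256.70166323],
       [  0.        , 431.31887539, 189.6448015 ],
       [  0.        ,   0.        ,   1.        ]]), 'T': array([[-0.73475394,  0.39200465, -0.55359643, -0.12520858],
       [-0.67825008, -0.41174076,  0.60864306,  0.86921187],
       [ 0.0106527 ,  0.82267971,  0.56840533,  0.71826576],
       [ 0.        ,  0.        ,  0.        ,  1.        ]])}
{'intrinsics': array([[297.31863964,   0.        , 252.96200295],
       [  0.        , 297.31863964, 195.08881351],
       [  0.        ,   0.        ,   1.        ]]), 'tool_from_camera': array([[ 7.31543197e-05,  9.64852252e-01,  2.62792933e-01,
         7.23514359e-02],
       [ 9.99999995e-01, -5.18598531e-05, -8.79674465e-05,
        -1.06925358e-03],
       [-7.12471860e-05,  2.62792938e-01, -9.64852251e-01,
        -1.62238776e-01],
       [ 0.00000000e+00,  0.00000000e+00,  0.00000000e+00,
         1.00000000e+00]])} 0.1 [-6.62157513e-04  9.81069703e-01  1.93653773e-01 -1.23000604e-04]
```

View pics/top0.png

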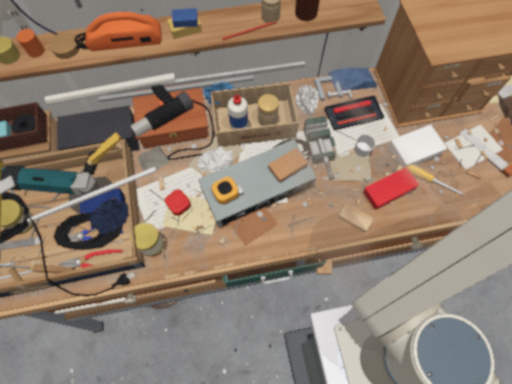

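View pics/scene0.png

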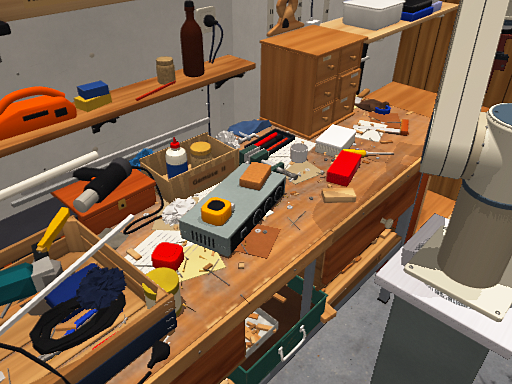

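The top view shows the tape measure (yellow, ~(225,188)) over the well at the unit's left end. The sanding block (~(288,164)) is at the right end. I'll take an enlarged crop to fit the unit's outline.

```bash
python3 - <<'E'
import cv2
im=cv2.imread("pics/top0.png")[130:235,190:330]
cv2.imwrite("pics/crop0.png",cv2.resize(im,None,fx=5.7,fy=5.7,interpolation=cv2.INTER_CUBIC))
E
```

```text
(no output)
```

View pics/crop0.png

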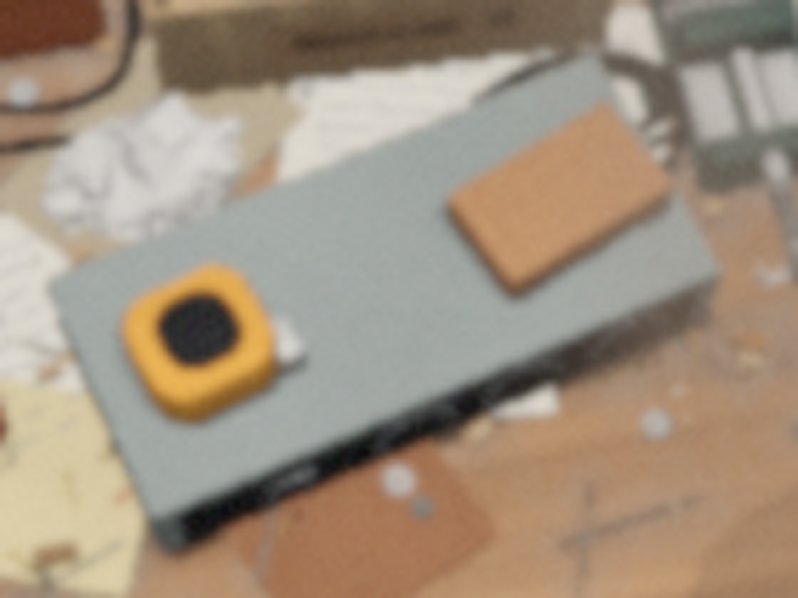

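Crop: unit top corners at crop px (55,288), (600,60), (718,272) and (165,520). The tape body centre is around (200,340), with its hook pointing inward. The block's long side lies along the unit.

```bash
cat > h.py <<'E'
import numpy as np,cv2
from station import *
from scipy.optimize import least_squares
from scipy.spatial.transform import Rotation as R
def proj(n,P):
    c=camera_info(n);T=c["T"];K=c["intrinsics"]
    p=(np.atleast_2d(P)-T[:3,3])@T[:3,:3]; return np.c_[K[0,0]*p[:,0]/-p[:,2]+K[0,2],K[1,1]*-p[:,1]/-p[:,2]+K[1,2]]
def back(n,uv,z):
    c=camera_info(n);T=c["T"];K=c["intrinsics"];uv=np.atleast_2d(uv).astype(float)
    d=np.c_[(uv[:,0]-K[0,2])/K[0,0],-(uv[:,1]-K[1,2])/K[1,1],-np.ones(len(uv))]@T[:3,:3].T
    return T[:3,3]+d*((z-T[2,3])/d[:,2])[:,None]
def wback(p,Rm,uv,z):
    c=camera_info("wrist");K=c["intrinsics"];M=c["tool_from_camera"];uv=np.atleast_2d(uv).astype(float)
    x=(uv-K[:2,2])/K[0,0];r=np.hypot(*x.T)+1e-9;s=np.sin(r)/r
    d=np.c_[x[:,0]*s,-x[:,1]*s,-np.cos(r)]@M[:3,:3].T@Rm.T
    o=p+Rm@M[:3,3]; return o+d*((z-o[2])/d[:,2])[:,None]
def wrot(q): return R.from_quat(np.roll(q,-1)).as_matrix()
# tool-down: x,y rotation; q for tool y axis at world heading a
def down(a):  # tool y direction = (cos a, sin a), z down
    y=np.array([np.cos(a),np.sin(a),0]);z=np.array([0,0,-1.]);x=np.cross(y,z)
    return np.roll(R.from_matrix(np.c_[x,y,z]).as_quat(),1)
E
python3 - <<'E'
from h import *
cr=lambda a:(np.array(a,float)+.5)/5.7+[190,130]-.5
C=back("top",cr([(55,288),(600,60),(718,272),(165,520)]),.065)
L=np.array([[70,155],[70,-155],[-70,-155],[-70,155]])
f=lambda v:((L@np.array([[np.cos(v[2]),np.sin(v[2])],[-np.sin(v[2]),np.cos(v[2])]])+v[:2]*1000)-C[:,:2]*1000).ravel()
s=least_squares(f,[.7,.1,0]);v=s.x;print(v,s.fun.round(1))
np.save("unit.npy",v)
def loc(P): 
    d=P[:,:2]-v[:2];c,s_=np.cos(v[2]),np.sin(v[2]);return (np.c_[d@[c,s_],d@[-s_,c]]*1000).round(1)
print("tape body z=.1",loc(back("top",cr([(125,320),(210,265),(255,280),(275,370),(190,418),(150,395)]),.095)),"hook",loc(back("top",cr([(290,345)]),.07)))
print("block top",loc(back("top",cr([(450,210),(602,107),(670,190),(515,290)]),.093)))
w=v[:2]+[-.1*np.sin(v[2]),.1*np.cos(v[2])];print("well",w)
for n in("top","scene"):
  for b in ():pass
E
```

```text
[0.52925914 0.22130659 0.24769056] [ 1.6  2.7  2.6 -0.3 -1.8 -5.2 -2.3  2.8]
tape body z=.1 [[ 22.7 130.6]
 [ 32.   81.8]
 [ 15.2  65.4]
 [-32.3  76.3]
 [-37.5 122.7]
 [-18.5 135.2]] hook [[-13.   60.6]]
block top [[   9.6  -37.5]
 [  29.  -132.3]
 [ -27.3 -140.9]
 [ -43.2  -46.7]]
well [0.50474258 0.31825471]
```

```bash
cat >> h.py <<'E'
v=np.load("unit.npy")
def W(x,y,z,u=None):
    u=v if u is None else u;c,s=np.cos(u[2]),np.sin(u[2]);return np.array([u[0]+c*x-s*y,u[1]+s*x+c*y,z])
def snap(name):
    p,q=get_tcp_pos(),get_ee_rot();im=read_camera("wrist")
    np.savez(name+".npz",p=p,q=q);cv2.imwrite("pics/"+name+".png",cv2.cvtColor(im,cv2.COLOR_RGB2BGR))
def U(P,u=None):
    u=v if u is None else u;d=P[:,:2]-u[:2];c,s=np.cos(u[2]),np.sin(u[2]);return (np.c_[d@[c,s],d@[-s,c]]*1000).round(1)
E
python3 - <<'E'
from h import *
P=W(0,.165,.24)
for a in(v[2],v[2]+np.pi):
    q=inverse_kinematics(P,down(a));print(q)
    q2=inverse_kinematics(W(0,.1,.045),down(a));print(q2)
command_gripper(0.)
move_pose(P,down(v[2]));snap("w1")
print(get_time(),get_tcp_pos(),P,get_joint_pos())
E
```

```text
[ 6.43231192e-01  3.97171545e-01  1.62691499e+00 -4.44089210e-16
  1.11750612e+00  3.95540631e-01]
[ 5.42620838e-01  6.28778167e-01  1.78335620e+00 -4.44089210e-16
  7.29458288e-01  2.94930277e-01]
None
None
4.95 [0.48921781 0.38074708 0.23998086] [0.48880681 0.38127099 0.24      ] [ 6.42196985e-01  3.97180951e-01  1.62694810e+00 -8.87446083e-05
  1.11743196e+00  3.95519114e-01]
```

View pics/w1.png

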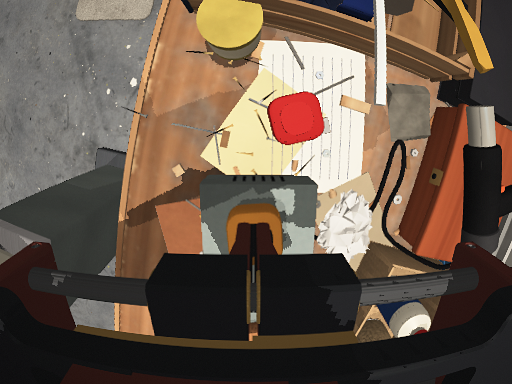

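The wrist view shows the unit's end at rows ~176–200. The tape's outer end is partly hidden behind the fingers, at about (255,205). Next is an enlargement.

```bash
python3 - <<'E'
import cv2
im=cv2.imread("pics/w1.png")[165:260,190:330]
cv2.imwrite("pics/crop1.png",cv2.resize(im,None,fx=5.7,fy=5.7,interpolation=cv2.INTER_CUBIC))
E
```

```text
(no output)
```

View pics/crop1.png

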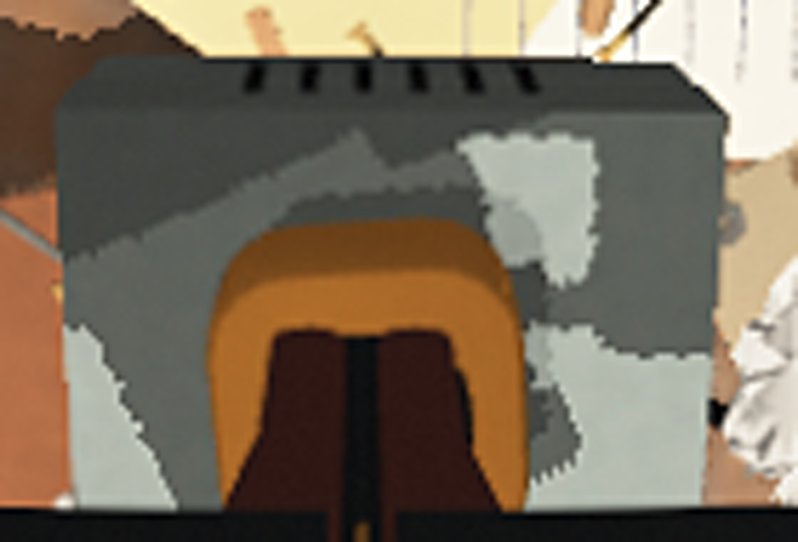

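```bash
python3 - <<'E'
from h import *
d=np.load("w1.npz");Rm=wrot(d["q"]);p=d["p"]
cr=lambda a:(np.array(a,float)+.5)/5.7+[190,165]-.5
wb=lambda l,z:U(wback(p,Rm,cr(l),z))
print("end corners",wb([(58,110),(725,112)],.065));print("sides",wb([(70,500),(703,500)],.065))
print("tape bottom edge",wb([(310,222),(460,218)],.067));print("top edge",wb([(310,275),(450,269)],.102))
print("tape sides top",wb([(212,380),(526,380)],.095))
E
```

```text
end corners [[-61.9 159.1]
 [ 76.2 158.6]]
sides [[-64.3  70.1]
 [ 77.1  69.6]]
tape bottom edge [[ -9.9 135.6]
 [ 21.1 136.4]]
top edge [[ -8.9 135.9]
 [ 17.3 137. ]]
tape sides top [[-28.5 111.7]
 [ 33.  111.6]]
```

```bash
python3 - <<'E'
from h import *
n=W(.0065,.004,0);v[:2]=n[:2];np.save("unit.npy",v)
q=down(v[2]);x=-.004
movel(W(x,.156,.12),q,v=.12)
print(movel(W(x,.156,.075),v=.05,until_force=8))
f=[]
for y in(.14,.125,.11,.10):
    h=movel(W(x,y,.075),v=.04,until_force=12);f.append((y,h,np.round(get_ft_force(),1)))
print(f,get_tcp_pos(),W(x,.1,.075),get_time());snap("w2")
im=cv2.imread("pics/w2.png")[150:270,165:345];cv2.imwrite("pics/crop2.png",cv2.resize(im,None,fx=4.4,fy=4.4,interpolation=cv2.INTER_CUBIC))
E
```

```text
False
[(0.14, False, array([-0.2,  0.1, -0.8])), (0.125, False, array([ 0.1, -0.5, -0.1])), (0.11, False, array([ 0.1,  0.6, -0.4])), (0.1, False, array([-0.4,  0.6,  0.4]))] [0.5062471  0.3223528  0.07499728] [0.50618562 0.32274555 0.075     ] 9.15
```

View pics/crop2.png

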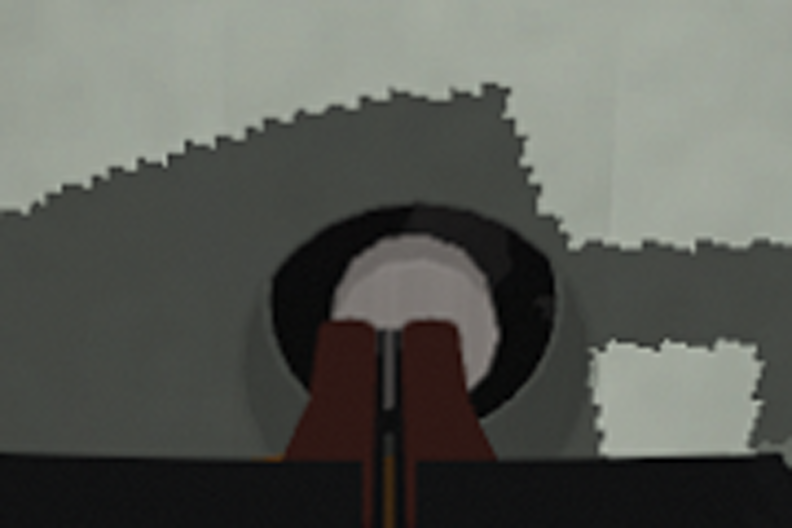

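The tape has moved and the well is showing: rim left (270,295), right (557,295), top (415,204) in the crop. I'll finish the push, retreat and look again.

```bash
python3 - <<'E'
from h import *
d=np.load("w2.npz");Rm=wrot(d["q"]);p=d["p"]
cr=lambda a:(np.array(a,float)+.5)/4.4+[165,150]-.5
print("rim l,r,top",U(wback(p,Rm,cr([(270,295),(557,295),(415,204)]),.065)))
x=-.004
for y in(.088,.074):
    print(movel(W(x,y,.075),v=.04,until_force=12),np.round(get_ft_force(),1))
movel(W(x,.085,.075),v=.05); movel(W(x,.14,.2),v=.15)
snap("w3");print(get_time())
t=read_camera("top")[130:235,190:330,::-1]
w=cv2.imread("pics/w3.png")[150:270,165:325]
r=lambda i:cv2.resize(i,(640,480) if 0 else (560,420),interpolation=cv2.INTER_CUBIC)
cv2.imwrite("pics/c3.png",cv2.resize(np.hstack([r(t),r(w)]),(800,300),interpolation=cv2.INTER_AREA))
E
```

```text
rim l,r,top [[-20.2 111.8]
 [ 20.  111.7]
 [  0.  125. ]]
False [-0.8 -0.4 -0.2]
False [-0.1  0.1  0.9]
11.625
```

View pics/c3.png

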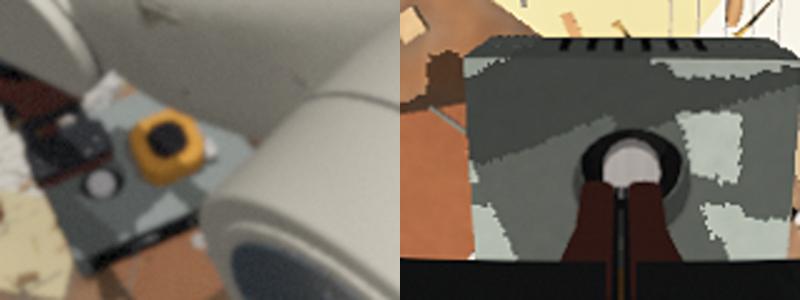

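The well is fully clear, and its centre measures (0,100) mm in the unit frame as expected. Now I'll press the key.

```bash
python3 - <<'E'
from h import *
movel(W(0,.1,.11),v=.12);movel(W(0,.1,.07),v=.08)
f0=get_ft_force()
print(movel(W(0,.1,.0525),v=.04,until_force=8))
print(movel(W(0,.1,.0435),v=.015,until_force=14))
F=[]
for _ in range(4): wait(.1);F.append(np.round(get_ft_force()-f0,1))
print(get_tcp_pos()[2],F)
E
```

```text
False
True
0.0453236528000361 [array([-1.4,  0.5,  7.8]), array([-2.1,  0.5,  8.6]), array([-1.3, -0.5,  8.4]), array([-2.2,  0. ,  8.1])]
```

The key is bottomed out: z 45.3 mm, with 8 N against a 5 N spring. Retreating.

```bash
python3 - <<'E'
from h import *
movel(W(0,.1,.08),v=.05);movel(W(0,.14,.22),v=.15);wait(.5)
snap("w4");print(get_time(),get_ft_force().round(1))
im=cv2.imread("pics/w4.png")[150:270,165:325];cv2.imwrite("pics/c4.png",cv2.resize(im,(640,480)))
E
```

```text
17.35 [-0.8  0.1 -0.3]
```

View pics/c4.png

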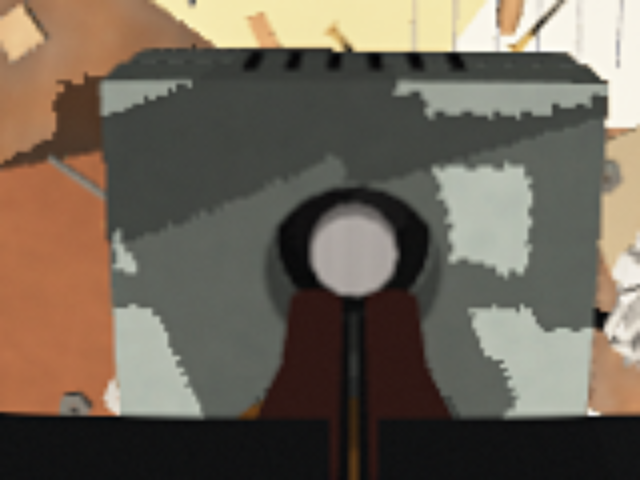

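The key (355,250) is back up in the clear well, and the arm is free of everything.

```bash
python3 -c "from station import *;print(job_done())"
```

```text
the job is handed in; nothing more can be done
None
```

I pushed the tape measure clear of the well without touching the sanding block, pressed the reset key all the way down and saw it come back up, then handed the job in at about 17 s; the judge returned no verdict.

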